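Squeeze open the lunch box and pack the mandarin

TASK

Pack the mandarin into the lunch box on the range: press the two opposing tabs on top of its cover gently and evenly towards each other until both catches let go, and lift the cover off without ever pushing or wrenching it hard against the box. Lay the cover flat and right way up on the bare range top beside the box, then put the mandarin inside the box and let go of it without crushing it; leave the other things where they stand.

Things in the scene. Friction and masses are not known exactly. Their poses are not given: they have to be found in the camera images.
- lunchbox: plain steel lunch box, fixed on the range top, outside 150 (x) x 136 (y) x 68 mm high, walls and floor 4 mm. Origin: centre of its underside; x along its 150 mm length, z up. Along both 150 mm sides a ledge 9 mm deep and 8 mm high runs inwards under the rim, so the mouth is 142 (x) x 110 (y) mm.
- cover: white plastic cover on the rim of the box, 152 (x) x 138 (y) mm, plate 4 mm thick, 0.2 kg in all, axes as the box. Origin: centre of the plate's underside (68 mm above the range top at first). Plug walls and lugs reach 17 mm below the origin into the box, with 1 mm of play in y and 3 mm in x: laid on the range top it stands on them, origin 17 mm up.
- spine_top (a point): top centre of the fixed spine (50 x 6 mm) in the middle of the cover, 22 mm above the cover's origin. The two tabs face each other across it along the cover's y and are squeezed together along y. Each is an upright pad 32 mm wide (x), 8 mm thick, from 6.5 to 26.5 mm above the cover's origin, its outer face nominally at y = +-27 mm (see the catches).
- catch_left: bar under the +y tab, origin as the cover's at rest. Tab and bar slide 7 mm inwards to a hard stop; spring 2 N at rest, 0.8 N more per mm. Its tip hooks 4.5 mm under the box's ledge (2 mm of lift play) and is free once 4.5 mm in (6 N). In the end squeeze with 10 to 18 N a finger; over 25 N the tab cracks. Push or pull the cover against the box with less than 12 N: its rim is thin.
- catch_right: the same at the -y side. Each pad stands up to 8 mm farther in or out on its bar, unmeasured, new each time: their middle is up to 8 mm off the spine, outer width 38 to 70 mm. Off the pads' middle, one tab stops first and pushes the gripper sideways. Close lightly (3 N), move the way the force on the tool pushes until it fades, then squeeze on in steps of 2 mm, keeping centred.
- mandarin: orange mandarin, 55 mm across, 48 mm high, 64 g, standing free on the range top to the right of the box. Origin: centre of its underside at first. A grip of 3 to 12 N a finger holds it.
- garlic: bystander: garlic bulb, 50 mm, right of the mandarin
- salt_shaker: bystander: salt shaker, 44 mm wide, 90 mm high, left of the box
- spice_jar: bystander: spice jar with black cap, 44 mm wide, 96 mm high, left of the box, farther back
- teaspoon: bystander: steel teaspoon, 130 mm long, lying behind the mandarin
- sardines: bystander: flat tin, 63 x 105 x 26 mm, at the right edge of the range. Between it, the box and the mandarin the range top is bare and flat, about 160 x 180 mm, centred near x = 0.54, y = -0.11 m, its sides turned -0.17 rad like the range: room for the cover

How it is judged:
On the way, in this order (a step that is already met when the one before it is completed fails the run):
1. the cover is lifted free, at least 40 mm above its seat (z of cover in the frame of lunchbox above 0.108 m), for 0.1 s.
2. the cover lies flat and right way up on the range top, let go (height (world z) of cover below 0.023 m and angle between cover's own z axis and vertical below 0.09 rad and contact force between the fingers and cover below 0.1 N and linear speed of cover below 0.02 m/s), for 0.2 s.
At the end, for the whole second after the job is handed in: The cover lies flat (within 0.09 rad) and right way up on the range top, its origin 11 to 23 mm high, at rest; the mandarin rests inside the lunch box, its origin between the walls and below 60 mm from the box's underside (height (world z) of cover between 0.011 and 0.023 m and angle between cover's own z axis and vertical below 0.09 rad and linear speed of cover below 0.02 m/s and x of mandarin in the frame of lunchbox between -0.07 and 0.07 m and y of mandarin in the frame of lunchbox between -0.064 and 0.064 m and z of mandarin in the frame of lunchbox below 0.06 m and linear speed of mandarin below 0.03 m/s); the robot touches nothing.
It fails at once if a tab is squeezed with more than 25 N (left) (contact force between the fingers and catch_left above 25 N).
It fails at once if a tab is squeezed with more than 25 N (right) (contact force between the fingers and catch_right above 25 N).
It fails at once if the cover is pushed or pulled against the box with more than 12 N (contact force between cover and lunchbox above 12 N).
It fails at once if the mandarin is squashed with more than 40 N (contact force between the fingers and mandarin above 40 N).
It fails at once if a bystander is moved by more than 25 mm (distance of any of garlic, salt_shaker, spice_jar, teaspoon, sardines from where it was at the start of the episode above 0.025 m).
It also fails if it takes over 69 s, if anything falls off the work surface, if the arm or the gripper's body presses on something with over 40 N, if the wrist force passes 120 N, or if a joint passes its speed limit or range.

ROBOT

A 6-joint arm with a two-finger parallel gripper is mounted at the origin on a cart in front of the work surface, level with it; the furniture and walls round the work are solid. World frame = base frame: x ahead of the robot, y to its left, z up, the work surface at z = 0. Lengths are in m, angles in rad, forces in N, time in s.
With the tool pointing down it reaches from about 0.375 to 0.9 m from the base axis. Payload 3.1 kg.
Tool frame: the origin (TCP) lies on the front face of the gripper's body, between the roots of the fingers; the fingertips stand 73 mm ahead of it and the grasp point (between the pads) lies 54 mm ahead of it (manip.tips_ahead is the distance from the TCP to the fingertips, in m); z points along the fingers, y is the line along which they close (so a half turn about z gives the same grasp; the last joint's range is limited). The gripper opens to 85 mm and grips with 20 to 120 N. Pads are 22 mm wide; open, the fingers measure 114 mm over their backs; the gripper's body (76 mm by 85 mm) begins 54 mm behind the grasp point. The pads swing forward as they close: fully open they stand 13 mm farther back than shut.
Start: joints at [-0.178, 0.527, 1.433, -0, 1.181, -0.178], TCP at [0.625, 0, 0.304] pointing down, gripper open.
Joint ranges: [-3.08, 3.08], [-0.75, 2.2], [0.22, 2.44], [-1.43, 4.57], [0, 2.65], [-2.85, 2.85]. Speed limits (rad/s): [2.79, 2.79, 3.14, 3.14, 3.14, 3.14].

INTERFACE

Orientations are given as a unit quaternion [x, y, z, w].
In Python, from station import sense, eyes, workorder, manip gives the robot as it stands.
- The arm moves only by the shell command python3 -m inch 'ROWS' [OPENING] [FORCE]. ROWS is JSON, a list of rows, each an object of numbers: "dx", "dy", "dz": the shift along the tool's x, y, z in cm; "wx", "wy", "wz": the turn, a rotation vector about the tool's x, y, z in degrees. In form: [{"dx": .., "dy": .., "dz": .., "wx": .., "wy": .., "wz": ..}, ...]. A call has 1 to 10 rows; each row shifts and turns the commanded pose from where the row before left it, along the tool's axes as they then stand; what a row does not reach is not made up. A row lasts 1/8 s, in which the tool goes at most 62.5 mm and 10.7 degrees, less where a joint would pass 70% of its speed; a pose out of reach is approached as far as the arm can. A call with a gripper value outside its range is refused whole. OPENING is the opening, from 0 (shut) to 1 (fully open), set as the call begins (- or left out, the last holds). The fingers move at their own pace and stop on an object; FORCE is the grip in N (left out, the last holds). Time passes only in rows, so rows that do not move let the fingers close. It gives the time, the measured TCP pose, the force, the opening and the grip force at its end, in the units of the state.
- sense(): the state, without advancing time (a new reading comes with each control period).
- eyes.snapshot(name): name is "scene" or "side" or "wrist"; returns the picture (400x640x3 uint8, red, green, blue); there is no depth.
- eyes.camera_params(name): a dict with "fx", "fy", "cx", "cy" (pixels), "rvec" (rotation vector, rad) and "tvec" (3), from world to camera coordinates, as OpenCV has them. Camera axes: x right, y down, z forward; pixel columns grow to the right and rows downward; lengths in m; the calibration is good to about 2 mm. A picture is of the moment at which its call begins: read the wrist's pose just before it. camera_params takes no time and is no camera call; for the wrist camera it gives the pose at the moment of the call.
- workorder.sign_off(): hands the job in; it is judged then, once.
The state is a dict: "t": time; "q": joint angles; "qd": joint speeds; "tau": joint torques, N m; "tcp_pos": TCP position; "tool_rot": TCP orientation; "force": force on the tool from outside, world axes, zero at the start; "ft_torque": the same for the moment, N m; "finger_gap": opening from 0.0 (shut) to 1.0 (fully open); "gripper_force": force on a finger pad.
Only numpy, scipy, OpenCV 4.12 (cv2) and the standard library are available. Lean on these libraries where they do the work, as an engineer would, in place of code of your own. Each camera call takes 0.05 s, during which the arm holds its last target. There are 200 camera calls.

## Working session

There is one attempt and no reset: what is moved stays moved. The work goes in short steps, Python scripts to look and compute and a shell command to move; the robot and the scene stay as the last step left them, time stands still between calls to the robot, and variables do not carry over. Pictures are saved under pics/ and viewed, at most 10 in all, crops included, and the job is handed in when it is done.

```bash
ls; mkdir -p pics; python3 - <<'E'
from station import sense, eyes, workorder, manip
import cv2
print(sense(), manip.tips_ahead)
for n in ("scene","side","wrist"):
    p=eyes.camera_params(n); im=eyes.snapshot(n); cv2.imwrite(f"pics/{n}0.png",im[:,:,::-1]); print(n,p)
E
```

```text
pics
{'t': 0.0, 'q': array([-1.78498409e-01,  5.28451140e-01,  1.43395281e+00,  1.48418715e-05,
        1.18137228e+00, -1.78444544e-01]), 'qd': array([-0.00082073,  0.00028874,  0.00019871,  0.00064943,  0.00018891,
       -0.00094814]), 'tau': array([ 2.50220628e-04, -4.42344439e+01, -1.78024775e+01, -2.06930472e-04,
        8.36740597e-03,  2.24214921e-05]), 'tcp_pos': array([6.24421697e-01, 1.37921436e-04, 3.02926607e-01]), 'tool_rot': array([ 7.07127401e-01,  7.07085318e-01, -6.17059986e-04, -9.00713748e-04]), 'force': array([ 0.36100409,  0.13109289, -1.25835811]), 'ft_torque': array([-0.00667233, -0.02039143,  0.02382594]), 'gripper_force': 0.0, 'finger_gap': 1.0034484024613954} 0.0726
scene {'fx': 493.76154600809167, 'fy': 493.76154600809167, 'cx': 316.31472912610514, 'cy': 200.3357182437782, 'rvec': array([ 2.20495611, -1.27595008,  0.41173997]), 'tvec': array([-0.30759475,  0.48765714,  0.72031679])}
side {'fx': 451.4796285343943, 'fy': 451.4796285343943, 'cx': 318.43879096879016, 'cy': 208.40464910772243, 'rvec': array([ 0.05481054,  2.60760158, -1.73320944]), 'tvec': array([0.67110694, 0.04085223, 0.92646758])}
wrist {'fx': 293.94314667933753, 'fy': 293.94314667933753, 'cx': 320.47751256395776, 'cy': 194.06624526857826, 'rvec': array([-2.87880389e+00, -7.28382901e-04,  2.31089700e-03]), 'tvec': array([-0.62438055, -0.03339274,  0.37770406])}
```

```bash
python3 - <<'E'
import cv2,numpy as np
a=[cv2.imread(f"pics/{n}0.png") for n in ("scene","wrist")]
cv2.imwrite("pics/sw.png",cv2.resize(np.vstack(a),(480,600)))
E
```

```text
(no output)
```

View pics/scene0.png

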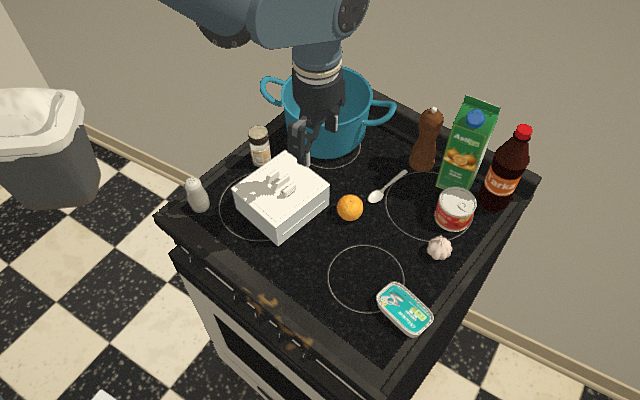

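View pics/wrist0.png

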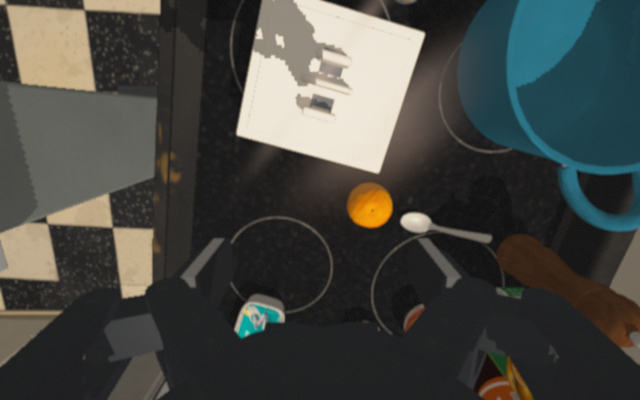

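The scene view shows the white cover with tabs around (283,190) and the mandarin at (350,207). In the wrist view the cover corners are at (425,33), (380,173) and (237,135), the tabs are near (333,58) and (322,105), and the mandarin is at (370,205).

```bash
cat > h.py <<'E'
import numpy as np, cv2
from station import sense, eyes, workorder, manip
def ray(p,uv):
    R=cv2.Rodrigues(np.array(p["rvec"]))[0]; t=np.array(p["tvec"])
    d=R.T@np.array([(uv[0]-p["cx"])/p["fx"],(uv[1]-p["cy"])/p["fy"],1.]); return -R.T@t,d
def onz(p,uv,z):
    o,d=ray(p,uv); return o+d*(z-o[2])/d[2]
def proj(p,X):
    K=np.array([[p["fx"],0,p["cx"]],[0,p["fy"],p["cy"]],[0,0,1.]])
    return cv2.projectPoints(np.float64(X).reshape(-1,3),np.array(p["rvec"]),np.array(p["tvec"]),K,None)[0].reshape(-1,2)
E
python3 - <<'E'
from h import *
np.set_printoptions(precision=4,suppress=True)
p=eyes.camera_params("wrist")
print("cam",ray(p,(320,200))[0])
for uv in [(425,33),(380,173),(237,135)]: print(onz(p,uv,.072))
for uv in [(333,58),(322,105)]: print(onz(p,uv,.0945))
im=cv2.imread("pics/wrist0.png"); 
m=cv2.inRange(cv2.cvtColor(im,cv2.COLOR_BGR2HSV),(8,150,120),(25,255,255))
n,l,s,c=cv2.connectedComponentsWithStats(m); i=[i for i in range(1,n) if 330<c[i][0]<400 and 170<c[i][1]<230 and s[i][4]>200]; print(s[i],c[i]); print(onz(p,c[i[0]],.024))
s0=eyes.camera_params("scene")
for uv in [(245,160-0),]: pass
p=s0
im=cv2.imread("pics/scene0.png"); m=cv2.inRange(cv2.cvtColor(im,cv2.COLOR_BGR2HSV),(8,150,120),(25,255,255))
n,l,s,c=cv2.connectedComponentsWithStats(m); i=[i for i in range(1,n) if 330<c[i][0]<370 and 190<c[i][1]<230 and s[i][4]>200]; print(s[i],c[i],onz(p,c[i[0]],.024))
print("garlic",onz(p,(440,248),.02),"sardine",[onz(p,u,.026)for u in [(379,290),(395,283),(433,315),(411,335)]],"spoon",onz(p,(375,199),0),onz(p,(405,172),0),'pot rim',onz(p,(300,135),.1))
print("shaker",onz(p,(198,195),.045),"jar",onz(p,(260,145),.048))
print("cover scene",[onz(p,u,.072) for u in [(285,153),(329,190),(279,234),(235,198)]])
E
```

```text
cam [0.625  0.066  0.3725]
[0.721  0.1391 0.072 ]
[0.6864 0.0079 0.072 ]
[0.5408 0.0466 0.072 ]
[0.6355 0.114  0.0945]
[0.626  0.0748 0.0945]
[[ 348  183   45   45 1583]] [[369.7941 205.391 ]]
[ 0.6858 -0.0422  0.024 ]
[[337 194  26  27 550]] [[349.8018 207.08  ]] [ 0.6836 -0.0411  0.024 ]
garlic [ 0.6857 -0.2428  0.02  ] sardine [array([ 0.5395, -0.1785,  0.026 ]), array([ 0.5676, -0.1983,  0.026 ]), array([ 0.543 , -0.2846,  0.026 ]), array([ 0.4887, -0.2652,  0.026 ])] spoon [ 0.7463 -0.0716  0.    ] [ 0.8497 -0.0971  0.    ] pot rim [0.75   0.1185 0.1   ]
shaker [0.5398 0.2442 0.045 ] jar [0.7211 0.2093 0.048 ]
cover scene [array([0.7106, 0.1339, 0.072 ]), array([0.6688, 0.0013, 0.072 ]), array([0.5282, 0.0323, 0.072 ]), array([0.5571, 0.1564, 0.072 ])]
```

```bash
python3 -m inch '[{"dx":4.6},{"dx":4.7,"dy":0.7},{"wz":-9.4},{"wz":-9.4},{"wz":-9.4},{"wz":-9.4},{"wz":-9.4},{"wz":-9.4},{"wz":-9.4},{"wz":-9.2}]' 1; python3 -m inch '[{"dz":2},{},{},{}]'
python3 - <<'E'
from h import *
print(sense()["tcp_pos"],sense()["tool_rot"])
p=eyes.camera_params("wrist"); im=eyes.snapshot("wrist"); cv2.imwrite("pics/w1.png",im[:,:,::-1]); np.save("w1.npy",p,allow_pickle=True)
E
```

```text
[6.24574655e-01 8.09024614e-05 3.03154792e-01] [ 7.07129655e-01  7.07083418e-01 -4.72352671e-04 -6.84005405e-04]invalid input at $[0]: expected keys dx, dy, dz, wx, wy, wz
invalid input at $[0]: expected keys dx, dy, dz, wx, wy, wz
```

View pics/w1.png

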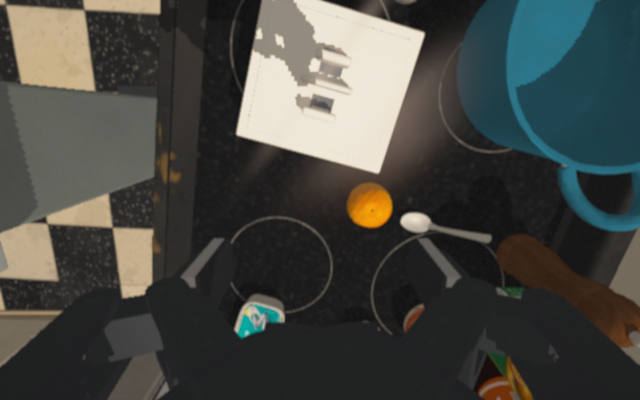

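The rows were refused because every key is required, so the picture is unchanged and the arm hasn't moved. I'll retype the rows with all six keys.

```bash
python3 -m inch '[{"dx":4.6,"dy":0.3,"dz":0,"wx":0,"wy":0,"wz":0},{"dx":4.7,"dy":0.4,"dz":0,"wx":0,"wy":0,"wz":0},{"dx":0,"dy":0,"dz":0,"wx":0,"wy":0,"wz":-9.4},{"dx":0,"dy":0,"dz":0,"wx":0,"wy":0,"wz":-9.4},{"dx":0,"dy":0,"dz":0,"wx":0,"wy":0,"wz":-9.4},{"dx":0,"dy":0,"dz":0,"wx":0,"wy":0,"wz":-9.4},{"dx":0,"dy":0,"dz":0,"wx":0,"wy":0,"wz":-9.4},{"dx":0,"dy":0,"dz":0,"wx":0,"wy":0,"wz":-9.4},{"dx":0,"dy":0,"dz":0,"wx":0,"wy":0,"wz":-9.4},{"dx":0,"dy":0,"dz":0,"wx":0,"wy":0,"wz":-9.2}]' 1
python3 -m inch '[{"dx":0,"dy":0,"dz":2,"wx":0,"wy":0,"wz":0},{"dx":0,"dy":0,"dz":0,"wx":0,"wy":0,"wz":0},{"dx":0,"dy":0,"dz":0,"wx":0,"wy":0,"wz":0}]'
python3 - <<'E'
from h import *
print(sense()["tcp_pos"],sense()["tool_rot"])
p=eyes.camera_params("wrist"); im=eyes.snapshot("wrist"); cv2.imwrite("pics/w2.png",im[:,:,::-1]); np.save("w2.npy",p,allow_pickle=True)
E
```

```text
t: 1.45
tcp_pos: [0.6318, 0.0931, 0.3036]
tool_rot: [0.128, 0.992, -0.0, -0.0]
force: [-0.7, -0.1, -0.6]
finger_gap: 1.002
gripper_force: 0.0
t: 1.82
tcp_pos: [0.6322, 0.093, 0.2841]
tool_rot: [0.131, 0.991, 0.0, 0.0]
force: [0.4, -0.1, -0.1]
finger_gap: 1.007
gripper_force: 0.0
[0.63215137 0.09304492 0.28413373] [1.30546305e-01 9.91442209e-01 2.27081946e-05 8.96180371e-05]
```

View pics/w2.png

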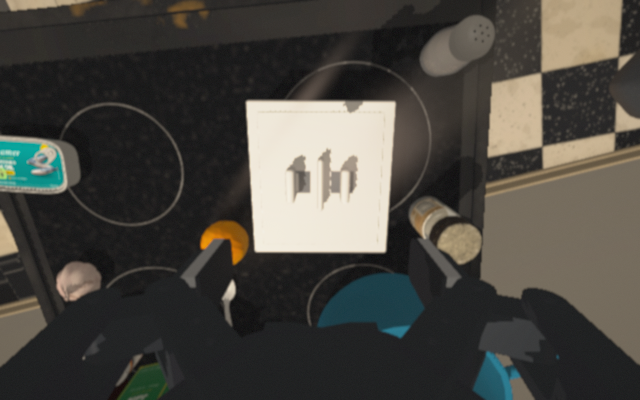

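The cover is square to the image, with corners at about (247,100), (395,101), (388,252) and (254,252). The spine is at x≈323, the pads at x≈291 and x≈345, and the mandarin at (224,242).

```bash
python3 - <<'E'
from h import *
np.set_printoptions(precision=4,suppress=True)
p=np.load("w2.npy",allow_pickle=True).item(); im=cv2.imread("pics/w2.png")
h=cv2.cvtColor(im,cv2.COLOR_BGR2HSV); m=cv2.inRange(h,(0,0,120),(180,70,255)); m=cv2.morphologyEx(m,cv2.MORPH_OPEN,np.ones((9,9)))
cs=cv2.findContours(m,cv2.RETR_EXTERNAL,cv2.CHAIN_APPROX_NONE)[0]
c=[c for c in cs if cv2.pointPolygonTest(c,(300,140),False)>0][0]
q=cv2.approxPolyDP(c,0.04*cv2.arcLength(c,True),True)[:,0]; print(q)
W=np.array([onz(p,u,.072) for u in q]); print(W)
print("centre",W.mean(0),"sides",[np.linalg.norm(W[i]-W[i-1]) for i in range(len(W))],[np.arctan2(*(W[i]-W[i-1])[1::-1]) for i in range(len(W))])
g=cv2.cvtColor(im,cv2.COLOR_BGR2GRAY)
cv2.imwrite("pics/c2.png",cv2.resize(im[140:225,270:375],None,fx=7,fy=7,interpolation=cv2.INTER_NEAREST))
for r in (170,178,186,194): print(r,list(g[r,280:360]))
E
```

```text
[[247 100]
 [254 250]
 [384 252]
 [395 102]]
[[0.5391 0.0489 0.072 ]
 [0.6829 0.0079 0.072 ]
 [0.7204 0.1387 0.072 ]
 [0.5758 0.1791 0.072 ]]
centre [0.6295 0.0936 0.072 ] sides [np.float64(0.13524368295201047), np.float64(0.14954052642615692), np.float64(0.13607878575225885), np.float64(0.15010720290153695)] [np.float64(-1.845244478330285), np.float64(-0.2778128257625129), np.float64(1.292180294414149), np.float64(2.8693480401221683)]
170 [np.uint8(234), np.uint8(234), np.uint8(234), np.uint8(234), np.uint8(233), np.uint8(226), np.uint8(207), np.uint8(186), np.uint8(180), np.uint8(178), np.uint8(172), np.uint8(163), np.uint8(151), np.uint8(137), np.uint8(125), np.uint8(121), np.uint8(122), np.uint8(124), np.uint8(125), np.uint8(126), np.uint8(126), np.uint8(126), np.uint8(126), np.uint8(131), np.uint8(157), np.uint8(196), np.uint8(216), np.uint8(219), np.uint8(218), np.uint8(220), np.uint8(227), np.uint8(232), np.uint8(233), np.uint8(234), np.uint8(233), np.uint8(233), np.uint8(229), np.uint8(223), np.uint8(228), np.uint8(233), np.uint8(232), np.uint8(216), np.uint8(190), np.uint8(1
[... 3452 characters left out ...]
int8(234), np.uint8(234), np.uint8(234), np.uint8(231), np.uint8(225), np.uint8(229), np.uint8(234), np.uint8(232), np.uint8(216), np.uint8(186), np.uint8(162), np.uint8(151), np.uint8(150), np.uint8(149), np.uint8(148), np.uint8(151), np.uint8(173), np.uint8(210), np.uint8(227), np.uint8(229), np.uint8(229), np.uint8(230), np.uint8(229), np.uint8(229), np.uint8(229), np.uint8(226), np.uint8(214), np.uint8(204), np.uint8(221), np.uint8(232), np.uint8(236), np.uint8(234), np.uint8(232), np.uint8(225), np.uint8(213), np.uint8(194), np.uint8(196), np.uint8(218), np.uint8(226), np.uint8(228), np.uint8(230), np.uint8(231), np.uint8(231), np.uint8(231), np.uint8(231), np.uint8(231), np.uint8(231)]
```

View pics/c2.png

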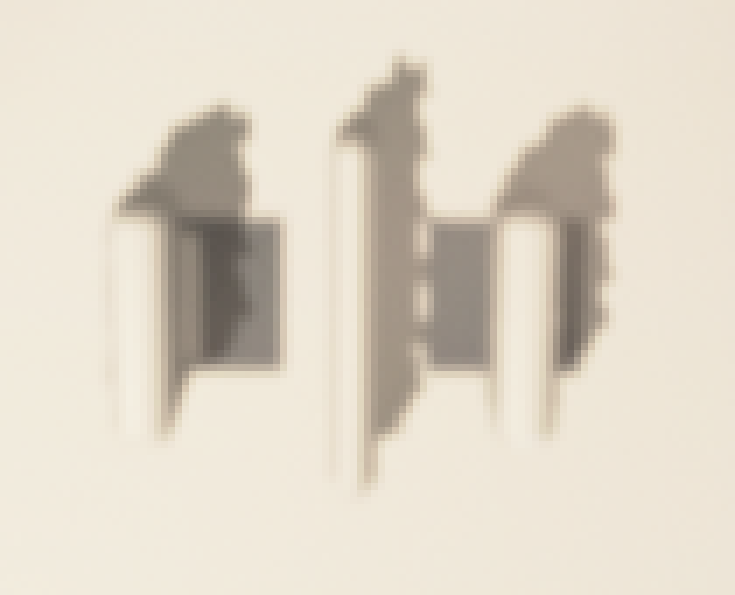

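The crop shows the spine top at columns 317.5–322.5. The left (−y) pad's outer edge is at about 285.5 and the right (+y) pad's at about 348, with pad rows centred near 186.

```bash
python3 - <<'E'
from h import *
np.set_printoptions(precision=4,suppress=True)
p=np.load("w2.npy",allow_pickle=True).item()
c=np.array([.6295,.0936]); a=-.275; R=np.array([[np.cos(a),np.sin(a)],[-np.sin(a),np.cos(a)]])
for n,uv,z in [("R out",(285.3,186.5),.0945),("R in",(293,186.5),.0945),("L in",(340,186.5),.0945),("L out",(348,186.5),.0945),("Rtop",(289,170.7),.0945),("Rbot",(289,202.4),.0945),("spine",(317.3,184),.09),("spine",(322,184),.09),("spT",(320,160),.09),("spB",(320,209.5),.09)]:
    w=onz(p,uv,z)[:2]; print(n,w,"box",1e3*(R@(w-c)))
s=np.array([.63215,.09304]); print("tcp box",1e3*R@(s-c))
E
```

```text
R out [0.6214 0.0633] box [  0.4506 -31.3634]
R in [0.6232 0.07  ] box [  0.3577 -24.3864]
L in [0.6342 0.1112] box [-0.2094 18.2046]
L out [0.6361 0.1182] box [-0.3059 25.4547]
Rtop [0.6084 0.0707] box [-14.1181 -27.8004]
Rbot [0.6367 0.0622] box [ 15.451  -28.2289]
spine [0.6277 0.0916] box [-1.2085 -2.4251]
spine [0.6288 0.0958] box [-1.266   1.8981]
spT [0.6069 0.0997] box [-23.4151  -0.2299]
spB [0.6521 0.0876] box [23.4051  0.3789]
tcp box [2.7025 0.1806]
```

```bash
python3 - <<'E'
from h import *
from scipy.spatial.transform import Rotation as Ro
np.set_printoptions(precision=1,suppress=True)
p=np.load("w2.npy",allow_pickle=True).item(); 
R=Ro.from_quat([.130546,.991442,0,0]).as_matrix(); t=np.array([.63215,.09304,.28413])
for z in (.060,.066,.073):
    print(z,proj(p,[R@np.array([x,y,z])+t for y in (-.0425,.0425) for x in (.011,-.011)]))
im=cv2.imread("pics/w2.png"); cv2.imwrite("pics/f2.png",cv2.resize(im[220:340,150:470],None,fx=2.5,fy=2.5))
E
```

```text
0.06 [[230.  234. ]
 [233.6 275.6]
 [409.6 234. ]
 [406.1 275.6]]
0.066 [[233.6 229.2]
 [236.9 269.4]
 [406.1 229.3]
 [402.8 269.4]]
0.073 [[237.5 224.1]
 [240.5 262.7]
 [402.3 224.2]
 [399.3 262.7]]
```

View pics/f2.png

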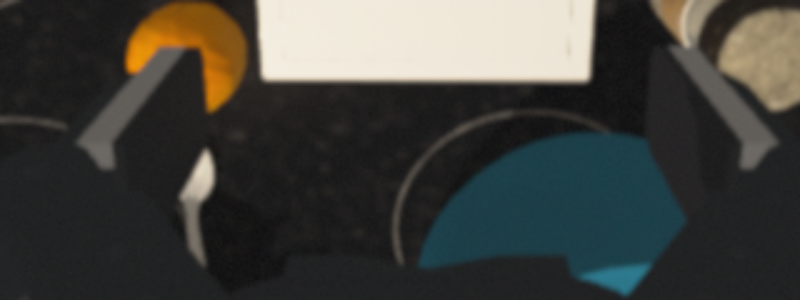

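The left fingertip's inner corner is at about (231,239), so the open tips stand about 60 mm ahead and the quoted 73 mm applies to the shut gripper. I'll align to the pads' middle and go down.

```bash
python3 -m inch '[{"dx":0.27,"dy":-0.31,"dz":0,"wx":0,"wy":0,"wz":0.8},{"dx":0,"dy":0,"dz":4,"wx":0,"wy":0,"wz":0},{"dx":0,"dy":0,"dz":4,"wx":0,"wy":0,"wz":0},{"dx":0,"dy":0,"dz":3,"wx":0,"wy":0,"wz":0},{"dx":0,"dy":0,"dz":1.5,"wx":0,"wy":0,"wz":0},{"dx":0,"dy":0,"dz":0,"wx":0,"wy":0,"wz":0},{"dx":0,"dy":0,"dz":0,"wx":0,"wy":0,"wz":0}]' 1
python3 -m inch '[{"dx":0,"dy":0,"dz":1.1,"wx":0,"wy":0,"wz":0},{"dx":0,"dy":0,"dz":0,"wx":0,"wy":0,"wz":0},{"dx":0,"dy":0,"dz":0,"wx":0,"wy":0,"wz":0},{"dx":0,"dy":0,"dz":0,"wx":0,"wy":0,"wz":0}]' 0.74 20
python3 - <<'E'
from h import *
s=sense(); print(s["tcp_pos"],s["force"],s["tool_rot"])
cv2.imwrite("pics/s3.png",eyes.snapshot("wrist")[:,:,::-1]);cv2.imwrite("pics/side3.png",eyes.snapshot("side")[:,:,::-1])
p=eyes.camera_params("side"); c=np.int32(proj(p,[.63,.09,.09])[0]); print(c)
im=cv2.imread("pics/side3.png"); a=cv2.resize(im[max(c[1]-50,0):c[1]+50,c[0]-65:c[0]+65],(780,600),interpolation=cv2.INTER_CUBIC); cv2.imwrite("pics/side3c.png",a)
E
```

```text
t: 2.75
tcp_pos: [0.6295, 0.0907, 0.1604]
tool_rot: [0.137, 0.991, 0.0, 0.001]
force: [-0.3, -0.1, 0.6]
finger_gap: 1.003
gripper_force: 0.0
t: 3.25
tcp_pos: [0.6287, 0.0907, 0.1481]
tool_rot: [0.137, 0.991, 0.0, 0.0]
force: [-0.5, 0.7, -0.0]
finger_gap: 0.735
gripper_force: 0.0
[0.62870022 0.09074653 0.14811295] [-4.79292571e-01  6.91351731e-01 -4.09895647e-04] [1.37455760e-01 9.90507887e-01 3.49884716e-05 1.95508328e-04]
[343 212]
```

View pics/side3c.png

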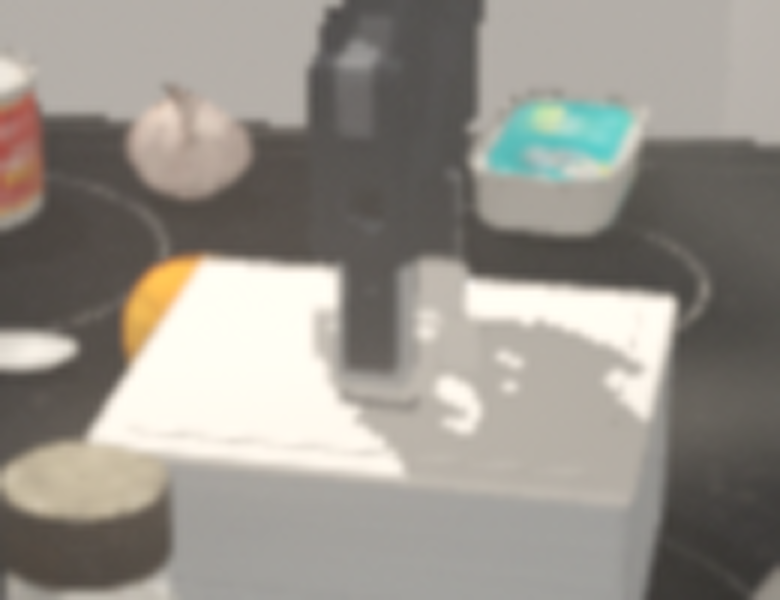

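The side view shows the finger tip just above the cover plate beside the pad, with no contact. Next I'll close lightly.

```bash
python3 -m inch '[{"dx":0,"dy":0,"dz":0,"wx":0,"wy":0,"wz":0},{"dx":0,"dy":0,"dz":0,"wx":0,"wy":0,"wz":0}]' 0.70 20; python3 -m inch '[{"dx":0,"dy":0,"dz":0,"wx":0,"wy":0,"wz":0},{"dx":0,"dy":0,"dz":0,"wx":0,"wy":0,"wz":0}]' 0.68 20; python3 -m inch '[{"dx":0,"dy":0,"dz":0,"wx":0,"wy":0,"wz":0},{"dx":0,"dy":0,"dz":0,"wx":0,"wy":0,"wz":0}]' 0.665 20
```

```text
t: 3.6
tcp_pos: [0.6286, 0.0908, 0.1479]
tool_rot: [0.137, 0.991, 0.0, 0.0]
force: [-0.2, 0.2, 0.2]
finger_gap: 0.701
gripper_force: 0.0
t: 3.85
tcp_pos: [0.6286, 0.0908, 0.1481]
tool_rot: [0.137, 0.991, 0.0, 0.0]
force: [-0.3, 0.6, 0.8]
finger_gap: 0.679
gripper_force: 2.1
t: 4.1
tcp_pos: [0.6286, 0.0908, 0.1482]
tool_rot: [0.137, 0.991, 0.0, 0.0]
force: [-0.6, 1.3, 2.9]
finger_gap: 0.664
gripper_force: 2.6
```

```bash
python3 -m inch '[{"dx":0,"dy":0.03,"dz":-0.08,"wx":0,"wy":0,"wz":0},{"dx":0,"dy":0,"dz":0,"wx":0,"wy":0,"wz":0}]' 0.655 20; python3 -m inch '[{"dx":0,"dy":0,"dz":-0.03,"wx":0,"wy":0,"wz":0},{"dx":0,"dy":0,"dz":0,"wx":0,"wy":0,"wz":0}]' 0.64 20
```

```text
t: 4.35
tcp_pos: [0.6286, 0.091, 0.1484]
tool_rot: [0.138, 0.99, -0.0, -0.0]
force: [0.3, 0.1, -0.1]
finger_gap: 0.656
gripper_force: 2.9
t: 4.6
tcp_pos: [0.6286, 0.091, 0.1487]
tool_rot: [0.137, 0.991, -0.0, -0.0]
force: [0.7, 0.6, -0.3]
finger_gap: 0.644
gripper_force: 3.4
```

```bash
for o in 1; do python3 -m inch '[{"dx":0,"dy":0.0,"dz":-0.03,"wx":0,"wy":0,"wz":0},{"dx":0,"dy":0,"dz":0,"wx":0,"wy":0,"wz":0}]' 0.62 20; python3 -m inch '[{"dx":0,"dy":0,"dz":-0.03,"wx":0,"wy":0,"wz":0},{"dx":0,"dy":0,"dz":0,"wx":0,"wy":0,"wz":0}]' 0.60 20; python3 -m inch '[{"dx":0,"dy":0,"dz":-0.03,"wx":0,"wy":0,"wz":0},{"dx":0,"dy":0,"dz":0,"wx":0,"wy":0,"wz":0}]' 0.58 20; done
```

```text
t: 4.85
tcp_pos: [0.6285, 0.091, 0.1491]
tool_rot: [0.137, 0.991, -0.0, -0.0]
force: [0.3, 0.5, -2.0]
finger_gap: 0.619
gripper_force: 4.1
t: 5.1
tcp_pos: [0.6285, 0.091, 0.1494]
tool_rot: [0.137, 0.991, -0.0, -0.0]
force: [-0.3, 0.1, -1.2]
finger_gap: 0.603
gripper_force: 4.7
t: 5.35
tcp_pos: [0.6286, 0.091, 0.1498]
tool_rot: [0.137, 0.991, -0.0, -0.0]
force: [-0.2, -0.5, -1.5]
finger_gap: 0.58
gripper_force: 5.4
```

```bash
python3 -m inch '[{"dx":0,"dy":0.0,"dz":-0.02,"wx":0,"wy":0,"wz":0},{"dx":0,"dy":0,"dz":0,"wx":0,"wy":0,"wz":0}]' 0.56 20; python3 -m inch '[{"dx":0,"dy":0,"dz":-0.02,"wx":0,"wy":0,"wz":0},{"dx":0,"dy":0,"dz":0,"wx":0,"wy":0,"wz":0}]' 0.54 20
```

```text
t: 5.6
tcp_pos: [0.6286, 0.091, 0.1501]
tool_rot: [0.137, 0.991, -0.0, -0.0]
force: [-0.3, 0.3, -1.5]
finger_gap: 0.562
gripper_force: 6.1
t: 5.85
tcp_pos: [0.6287, 0.091, 0.1504]
tool_rot: [0.137, 0.991, 0.0, 0.0]
force: [0.3, 0.5, -0.9]
finger_gap: 0.54
gripper_force: 6.7
```

```bash
python3 -m inch '[{"dx":0,"dy":0.0,"dz":-0.01,"wx":0,"wy":0,"wz":0},{"dx":0,"dy":0,"dz":0,"wx":0,"wy":0,"wz":0}]' 0.525 20; python3 -m inch '[{"dx":0,"dy":0,"dz":-0.01,"wx":0,"wy":0,"wz":0},{"dx":0,"dy":0,"dz":0,"wx":0,"wy":0,"wz":0}]' 0.515 20
```

```text
t: 6.1
tcp_pos: [0.6286, 0.0911, 0.1505]
tool_rot: [0.137, 0.991, 0.0, 0.0]
force: [-0.1, -0.7, -0.5]
finger_gap: 0.526
gripper_force: 7.2
t: 6.35
tcp_pos: [0.6287, 0.091, 0.1506]
tool_rot: [0.137, 0.991, -0.0, 0.0]
force: [-0.5, -0.3, 0.1]
finger_gap: 0.515
gripper_force: 7.6
```

```bash
python3 -m inch '[{"dx":0,"dy":0.0,"dz":-0.02,"wx":0,"wy":0,"wz":0},{"dx":0,"dy":0,"dz":0,"wx":0,"wy":0,"wz":0}]' 0.508 20; python3 -m inch '[{"dx":0,"dy":0,"dz":-0.02,"wx":0,"wy":0,"wz":0},{"dx":0,"dy":0,"dz":0,"wx":0,"wy":0,"wz":0}]' 0.502 20
```

```text
t: 6.6
tcp_pos: [0.6287, 0.091, 0.1508]
tool_rot: [0.137, 0.991, -0.0, 0.0]
force: [-0.1, 0.3, 0.7]
finger_gap: 0.508
gripper_force: 13.3
t: 6.85
tcp_pos: [0.6287, 0.091, 0.151]
tool_rot: [0.137, 0.991, -0.0, 0.0]
force: [-0.7, 0.1, 1.0]
finger_gap: 0.505
gripper_force: 19.0
```

```bash
python3 -m inch '[{"dx":0,"dy":0.0,"dz":-0.05,"wx":0,"wy":0,"wz":0},{"dx":0,"dy":0,"dz":0,"wx":0,"wy":0,"wz":0}]' 0.507 20; python3 -m inch '[{"dx":0,"dy":0,"dz":-0.1,"wx":0,"wy":0,"wz":0},{"dx":0,"dy":0,"dz":0,"wx":0,"wy":0,"wz":0}]'; python3 -m inch '[{"dx":0,"dy":0,"dz":-0.1,"wx":0,"wy":0,"wz":0},{"dx":0,"dy":0,"dz":0,"wx":0,"wy":0,"wz":0}]'
```

```text
t: 7.1
tcp_pos: [0.6286, 0.091, 0.151]
tool_rot: [0.137, 0.991, -0.0, -0.0]
force: [-0.2, 0.2, -2.2]
finger_gap: 0.507
gripper_force: 16.3
t: 7.35
tcp_pos: [0.6286, 0.091, 0.1523]
tool_rot: [0.137, 0.991, -0.0, -0.0]
force: [0.5, 0.1, -1.5]
finger_gap: 0.507
gripper_force: 16.3
t: 7.6
tcp_pos: [0.6287, 0.091, 0.1535]
tool_rot: [0.137, 0.991, 0.0, 0.0]
force: [-0.7, -0.5, -2.3]
finger_gap: 0.507
gripper_force: 16.3
```

```bash
python3 -m inch '[{"dx":0,"dy":0.0,"dz":-0.15,"wx":0,"wy":0,"wz":0},{"dx":0,"dy":0,"dz":-0.15,"wx":0,"wy":0,"wz":0}]'; python3 -m inch '[{"dx":0,"dy":0,"dz":-0.3,"wx":0,"wy":0,"wz":0},{"dx":0,"dy":0,"dz":-0.3,"wx":0,"wy":0,"wz":0}]'; python3 -m inch '[{"dx":0,"dy":0,"dz":-0.5,"wx":0,"wy":0,"wz":0},{"dx":0,"dy":0,"dz":-0.6,"wx":0,"wy":0,"wz":0},{"dx":0,"dy":0,"dz":-0.8,"wx":0,"wy":0,"wz":0}]'
```

```text
t: 7.85
tcp_pos: [0.6287, 0.091, 0.1565]
tool_rot: [0.137, 0.991, 0.0, 0.0]
force: [-0.1, 0.3, -1.9]
finger_gap: 0.504
gripper_force: 16.3
t: 8.1
tcp_pos: [0.6287, 0.091, 0.1627]
tool_rot: [0.137, 0.991, 0.0, 0.0]
force: [-0.3, 0.2, -2.3]
finger_gap: 0.51
gripper_force: 16.3
t: 8.48
tcp_pos: [0.6286, 0.091, 0.1819]
tool_rot: [0.137, 0.991, 0.0, -0.0]
force: [-0.2, 0.5, -1.8]
finger_gap: 0.508
gripper_force: 16.3
```

```bash
python3 -m inch '[{"dx":0,"dy":0.0,"dz":-1.5,"wx":0,"wy":0,"wz":0},{"dx":0,"dy":0,"dz":-2.5,"wx":0,"wy":0,"wz":0},{"dx":0,"dy":0,"dz":-2.5,"wx":0,"wy":0,"wz":0},{"dx":0,"dy":0,"dz":-1.5,"wx":0,"wy":0,"wz":0},{"dx":0,"dy":0,"dz":0,"wx":0,"wy":0,"wz":0}]'
python3 - <<'E'
from h import *
np.set_printoptions(precision=3,suppress=True)
p=np.load("w2.npy",allow_pickle=True).item(); im=cv2.imread("pics/w2.png")
h=cv2.cvtColor(im,cv2.COLOR_BGR2HSV)
# sardine: teal lid + grey rim
m=cv2.inRange(im,(90,90,70),(255,255,255)); m[:, 90:]=0; m[:125]=0; m[200:]=0
c=max(cv2.findContours(m,cv2.RETR_EXTERNAL,cv2.CHAIN_APPROX_NONE)[0],key=cv2.contourArea)[:,0]
for k in ("x max","row min","row max"):
    q={"x max":c[c[:,0].argmax()],"row min":c[c[:,1].argmin()],"row max":c[c[:,1].argmax()]}[k]; print(k,q,onz(p,q,.026)[:2],onz(p,q,0.0)[:2])
g=cv2.GaussianBlur(cv2.cvtColor(im,cv2.COLOR_BGR2GRAY),(5,5),0)
for col in (100,200,300): print(col,g[0:110:3,col])
for uv in [(100,45),(100,65),(300,40),(300,30),(450,10)]: print(uv,onz(p,uv,0)[:2])
p=eyes.camera_params("scene"); print("scene front edge",[onz(p,u,0)[:2] for u in [(155,212),(178,220),(365,372),(380,368)]])
E
```

```text
t: 9.1
tcp_pos: [0.6293, 0.091, 0.2632]
tool_rot: [0.137, 0.991, 0.0, 0.002]
force: [0.7, 0.3, -1.7]
finger_gap: 0.511
gripper_force: 16.3
x max [ 68 184] [ 0.568 -0.188] [ 0.568 -0.212]
row min [  0 135] [ 0.499 -0.234] [ 0.493 -0.261]
row max [ 41 193] [ 0.57  -0.223] [ 0.57 -0.25]
100 [51 63 49 45 46 47 45 40 42 43 43 43 44 44 44 43 44 45 42 33 29 27 27 27
 28 30 28 26 26 26 25 26 28 29 45 68 30]
200 [59 71 77 56 65 60 50 46 46 46 46 46 45 46 45 40 30 28 26 26 27 26 29 28
 29 31 29 27 26 29 30 28 30 30 27 26 26]
300 [ 39  49  51  52  52  53  53  53  53  53  53  53  40  27  26  28  31  29
  27  27  31  31  28  25  21  22  29  48  43  39  49  59  69  98 201 227
 227]
(100, 45) [ 0.435 -0.104]
(100, 65) [ 0.454 -0.113]
(300, 40) [0.487 0.109]
(300, 30) [0.478 0.112]
(450, 10) [0.501 0.272]
scene front edge [array([0.48 , 0.326]), array([0.488, 0.269]), array([ 0.399, -0.222]), array([ 0.418, -0.242])]
```

```bash
python3 -m inch '[{"dx":0.2,"dy":-1.5,"dz":0,"wx":0,"wy":0,"wz":0},{"dx":0.5,"dy":-3,"dz":0,"wx":0,"wy":0,"wz":0},{"dx":0.7,"dy":-4,"dz":0,"wx":0,"wy":0,"wz":0},{"dx":0.7,"dy":-4,"dz":0,"wx":0,"wy":0,"wz":0},{"dx":0.6,"dy":-3.5,"dz":0,"wx":0,"wy":0,"wz":0},{"dx":0.4,"dy":-2.5,"dz":0,"wx":0,"wy":0,"wz":0},{"dx":0.1,"dy":-1,"dz":0,"wx":0,"wy":0,"wz":0},{"dx":0,"dy":0,"dz":0,"wx":0,"wy":0,"wz":-3},{"dx":0,"dy":0,"dz":0,"wx":0,"wy":0,"wz":-3},{"dx":0,"dy":0,"dz":0,"wx":0,"wy":0,"wz":0}]'
python3 - <<'E'
from h import *
cv2.imwrite("pics/sc4.png",eyes.snapshot("scene")[:,:,::-1]);cv2.imwrite("pics/sd4.png",eyes.snapshot("side")[:,:,::-1])
a=cv2.imread("pics/sc4.png")[120:360,150:470];b=cv2.imread("pics/sd4.png")[60:300,160:480]
cv2.imwrite("pics/j4.png",cv2.resize(np.vstack([a,b]),None,fx=1.25,fy=1.25))
E
```

```text
t: 10.35
tcp_pos: [0.5445, -0.0876, 0.2608]
tool_rot: [0.086, 0.996, 0.0, -0.001]
force: [-0.1, 0.2, -1.6]
finger_gap: 0.506
gripper_force: 16.3
```

View pics/j4.png

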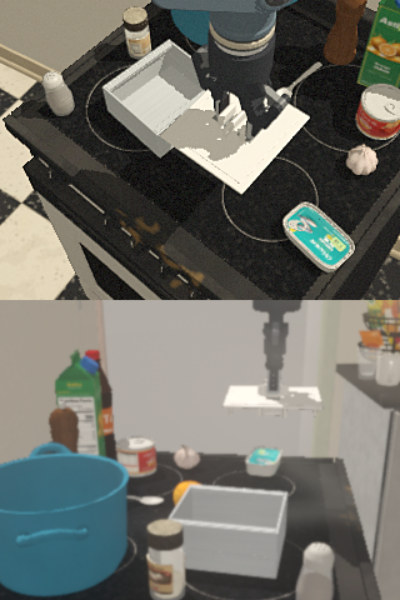

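The pictures show the cover held level above the bare area with the box open. Now I'll lower it.

```bash
python3 -m inch '[{"dx":0,"dy":0,"dz":1.5,"wx":0,"wy":0,"wz":0},{"dx":0,"dy":0,"dz":3,"wx":0,"wy":0,"wz":0},{"dx":0,"dy":0,"dz":3,"wx":0,"wy":0,"wz":0},{"dx":0,"dy":0,"dz":3,"wx":0,"wy":0,"wz":0},{"dx":0,"dy":0,"dz":2,"wx":0,"wy":0,"wz":0},{"dx":0,"dy":0,"dz":1.2,"wx":0,"wy":0,"wz":0},{"dx":0,"dy":0,"dz":0.8,"wx":0,"wy":0,"wz":0},{"dx":0,"dy":0,"dz":0,"wx":0,"wy":0,"wz":0},{"dx":0,"dy":0,"dz":0,"wx":0,"wy":0,"wz":0}]'
python3 -m inch '[{"dx":0,"dy":0,"dz":0.4,"wx":0,"wy":0,"wz":0},{"dx":0,"dy":0,"dz":0.2,"wx":0,"wy":0,"wz":0},{"dx":0,"dy":0,"dz":0,"wx":0,"wy":0,"wz":0}]'
```

```text
t: 11.58
tcp_pos: [0.5452, -0.088, 0.117]
tool_rot: [0.085, 0.996, -0.0, 0.001]
force: [0.5, -0.4, -2.4]
finger_gap: 0.509
gripper_force: 16.3
t: 11.95
tcp_pos: [0.5447, -0.0878, 0.1103]
tool_rot: [0.085, 0.996, 0.0, -0.0]
force: [-0.3, -0.4, -2.6]
finger_gap: 0.506
gripper_force: 16.3
```

```bash
python3 -m inch '[{"dx":0,"dy":0,"dz":0.3,"wx":0,"wy":0,"wz":0},{"dx":0,"dy":0,"dz":0.3,"wx":0,"wy":0,"wz":0},{"dx":0,"dy":0,"dz":0,"wx":0,"wy":0,"wz":0}]'; python3 -m inch '[{"dx":0,"dy":0,"dz":0.2,"wx":0,"wy":0,"wz":0},{"dx":0,"dy":0,"dz":0,"wx":0,"wy":0,"wz":0}]';python3 -m inch '[{"dx":0,"dy":0,"dz":0.15,"wx":0,"wy":0,"wz":0},{"dx":0,"dy":0,"dz":0,"wx":0,"wy":0,"wz":0}]'
```

```text
t: 12.32
tcp_pos: [0.5446, -0.0878, 0.1041]
tool_rot: [0.085, 0.996, 0.0, -0.0]
force: [-0.0, 0.1, -1.9]
finger_gap: 0.506
gripper_force: 16.3
t: 12.58
tcp_pos: [0.5447, -0.0879, 0.1023]
tool_rot: [0.085, 0.996, 0.0, -0.0]
force: [-0.9, 0.1, -1.6]
finger_gap: 0.508
gripper_force: 16.3
t: 12.82
tcp_pos: [0.5447, -0.0879, 0.1008]
tool_rot: [0.085, 0.996, 0.0, -0.0]
force: [-0.2, 0.1, -0.4]
finger_gap: 0.51
gripper_force: 16.3
```

```bash
python3 -m inch '[{"dx":0,"dy":0,"dz":0.08,"wx":0,"wy":0,"wz":0},{"dx":0,"dy":0,"dz":0,"wx":0,"wy":0,"wz":0}]'
```

```text
t: 13.08
tcp_pos: [0.5447, -0.0879, 0.1001]
tool_rot: [0.085, 0.996, -0.0, -0.0]
force: [-0.4, -1.4, -1.5]
finger_gap: 0.51
gripper_force: 16.3
```

```bash
python3 -m inch '[{"dx":0,"dy":0,"dz":0.1,"wx":0,"wy":0,"wz":0},{"dx":0,"dy":0,"dz":0,"wx":0,"wy":0,"wz":0}]'; python3 -m inch '[{"dx":0,"dy":0,"dz":0.05,"wx":0,"wy":0,"wz":0},{"dx":0,"dy":0,"dz":0,"wx":0,"wy":0,"wz":0}]'
```

```text
t: 13.32
tcp_pos: [0.5448, -0.0879, 0.0998]
tool_rot: [0.085, 0.996, -0.0, 0.0]
force: [-1.6, 1.0, 3.5]
finger_gap: 0.509
gripper_force: 18.1
t: 13.58
tcp_pos: [0.5448, -0.0879, 0.0998]
tool_rot: [0.085, 0.996, -0.0, 0.0]
force: [-3.0, 0.9, 9.3]
finger_gap: 0.509
gripper_force: 19.3
```

The cover is down. I'll take the pressure off and open slowly.

```bash
python3 -m inch '[{"dx":0,"dy":0,"dz":-0.1,"wx":0,"wy":0,"wz":0},{"dx":0,"dy":0,"dz":0,"wx":0,"wy":0,"wz":0}]' 0.52; python3 -m inch '[{"dx":0,"dy":0,"dz":0,"wx":0,"wy":0,"wz":0},{"dx":0,"dy":0,"dz":0,"wx":0,"wy":0,"wz":0}]' 0.6; python3 -m inch '[{"dx":0,"dy":0,"dz":0,"wx":0,"wy":0,"wz":0},{"dx":0,"dy":0,"dz":0,"wx":0,"wy":0,"wz":0},{"dx":0,"dy":0,"dz":0,"wx":0,"wy":0,"wz":0},{"dx":0,"dy":0,"dz":0,"wx":0,"wy":0,"wz":0}]' 0.85
```

```text
t: 13.82
tcp_pos: [0.5449, -0.0879, 0.0996]
tool_rot: [0.085, 0.996, -0.0, 0.0]
force: [-1.0, 0.4, 1.0]
finger_gap: 0.523
gripper_force: 7.4
t: 14.08
tcp_pos: [0.5446, -0.0879, 0.0993]
tool_rot: [0.085, 0.996, 0.0, -0.0]
force: [0.9, 1.1, -3.0]
finger_gap: 0.601
gripper_force: 4.8
t: 14.58
tcp_pos: [0.5448, -0.0879, 0.0997]
tool_rot: [0.085, 0.996, -0.0, 0.0]
force: [-0.1, 0.0, -0.0]
finger_gap: 0.846
gripper_force: 0.0
```

```bash
python3 -m inch '[{"dx":0,"dy":0,"dz":-0.5,"wx":0,"wy":0,"wz":0},{"dx":0,"dy":0,"dz":-1.5,"wx":0,"wy":0,"wz":0},{"dx":0,"dy":0,"dz":-3,"wx":0,"wy":0,"wz":0},{"dx":0,"dy":0,"dz":-4,"wx":0,"wy":0,"wz":0},{"dx":0,"dy":0,"dz":-4,"wx":0,"wy":0,"wz":0},{"dx":0,"dy":0,"dz":-3,"wx":0,"wy":0,"wz":0},{"dx":-3,"dy":1.5,"dz":0,"wx":0,"wy":0,"wz":0},{"dx":-4,"dy":2,"dz":0,"wx":0,"wy":0,"wz":0},{"dx":-4,"dy":2,"dz":0,"wx":0,"wy":0,"wz":0},{"dx":-2,"dy":1.4,"dz":0,"wx":0,"wy":0,"wz":0}]' 0.85
python3 -m inch '[{"dx":0,"dy":0,"dz":0,"wx":0,"wy":0,"wz":10},{"dx":0,"dy":0,"dz":0,"wx":0,"wy":0,"wz":10},{"dx":0,"dy":0,"dz":0,"wx":0,"wy":0,"wz":10},{"dx":0,"dy":0,"dz":0,"wx":0,"wy":0,"wz":10},{"dx":0,"dy":0,"dz":0,"wx":0,"wy":0,"wz":0},{"dx":0,"dy":0,"dz":0,"wx":0,"wy":0,"wz":0}]' 0.85
python3 - <<'E'
from h import *
np.set_printoptions(precision=4,suppress=True)
for n in ("wrist","scene"):
    p=eyes.camera_params(n); im=eyes.snapshot(n)[:,:,::-1]; cv2.imwrite(f"pics/{n}5.png",im)
    m=cv2.inRange(cv2.cvtColor(np.ascontiguousarray(im),cv2.COLOR_BGR2HSV),(8,150,100),(25,255,255)); 
    u=proj(p,[.685,-.042,.024])[0]; k,l,s,c=cv2.connectedComponentsWithStats(m)
    for i in range(1,k):
        if s[i][4]>150 and np.linalg.norm(c[i]-u)<60: print(n,s[i],c[i],onz(p,c[i],.024))
E
```

```text
t: 15.82
tcp_pos: [0.6865, -0.0414, 0.261]
tool_rot: [0.085, 0.996, -0.0, 0.001]
force: [-0.0, -0.9, 0.2]
finger_gap: 0.847
gripper_force: 0.0
t: 16.58
tcp_pos: [0.6845, -0.042, 0.2602]
tool_rot: [0.42, 0.908, 0.0, 0.0]
force: [0.2, 0.7, 0.4]
finger_gap: 0.85
gripper_force: 0.0
wrist [ 294  152   53   54 2204] [320.2868 178.8153] [ 0.6848 -0.0418  0.024 ]
scene [337 194  26  27 559] [349.6816 207.0948] [ 0.6834 -0.0409  0.024 ]
```

View pics/wrist5.png

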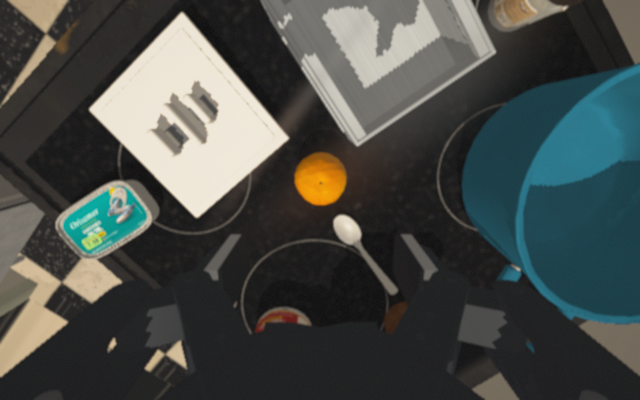

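The cover lies flat and clear at about (190,113). The mandarin is at (320,179) in front of the gripper, and the spoon and box corner are clear of the finger line. I'll descend and grip.

```bash
python3 -m inch '[{"dx":0,"dy":0,"dz":2,"wx":0,"wy":0,"wz":0},{"dx":0,"dy":0,"dz":4,"wx":0,"wy":0,"wz":0},{"dx":0,"dy":0,"dz":4,"wx":0,"wy":0,"wz":0},{"dx":0,"dy":0,"dz":3.5,"wx":0,"wy":0,"wz":0},{"dx":0,"dy":0,"dz":2.3,"wx":0,"wy":0,"wz":0},{"dx":0,"dy":0,"dz":1.3,"wx":0,"wy":0,"wz":0},{"dx":0,"dy":0,"dz":0.7,"wx":0,"wy":0,"wz":0},{"dx":0,"dy":0,"dz":0,"wx":0,"wy":0,"wz":0},{"dx":0,"dy":0,"dz":0,"wx":0,"wy":0,"wz":0}]' 0.85
python3 -m inch '[{"dx":0,"dy":0,"dz":0,"wx":0,"wy":0,"wz":0},{"dx":0,"dy":0,"dz":0,"wx":0,"wy":0,"wz":0}]' 0.68 20
python3 -m inch '[{"dx":0,"dy":0,"dz":0,"wx":0,"wy":0,"wz":0},{"dx":0,"dy":0,"dz":0,"wx":0,"wy":0,"wz":0}]' 0.65 20
python3 -m inch '[{"dx":0,"dy":0,"dz":0,"wx":0,"wy":0,"wz":0},{"dx":0,"dy":0,"dz":0,"wx":0,"wy":0,"wz":0}]' 0.64 20
```

```text
t: 17.8
tcp_pos: [0.6853, -0.0422, 0.0827]
tool_rot: [0.421, 0.907, 0.0, 0.001]
force: [1.0, 0.3, -0.2]
finger_gap: 0.849
gripper_force: 0.0
t: 18.05
tcp_pos: [0.6849, -0.0421, 0.0822]
tool_rot: [0.421, 0.907, 0.0, 0.0]
force: [-0.8, 0.0, 0.0]
finger_gap: 0.68
gripper_force: 0.0
t: 18.3
tcp_pos: [0.6846, -0.042, 0.0817]
tool_rot: [0.421, 0.907, 0.0, 0.0]
force: [-0.7, -0.5, 0.1]
finger_gap: 0.649
gripper_force: 0.0
t: 18.55
tcp_pos: [0.6846, -0.042, 0.0816]
tool_rot: [0.421, 0.907, -0.0, -0.0]
force: [-0.6, -0.0, 0.4]
finger_gap: 0.638
gripper_force: 0.1
```

```bash
python3 -m inch '[{"dx":0,"dy":0,"dz":0,"wx":0,"wy":0,"wz":0},{"dx":0,"dy":0,"dz":0,"wx":0,"wy":0,"wz":0}]' 0.625 20;python3 -m inch '[{"dx":0,"dy":0,"dz":0,"wx":0,"wy":0,"wz":0},{"dx":0,"dy":0,"dz":0,"wx":0,"wy":0,"wz":0}]' 0.615 20
```

```text
t: 18.8
tcp_pos: [0.6846, -0.0421, 0.0818]
tool_rot: [0.421, 0.907, -0.0, -0.0]
force: [-1.0, -0.4, 1.9]
finger_gap: 0.626
gripper_force: 7.1
t: 19.05
tcp_pos: [0.6846, -0.042, 0.0819]
tool_rot: [0.421, 0.907, -0.0, 0.0]
force: [-2.6, -0.6, 4.0]
finger_gap: 0.616
gripper_force: 18.4
```

```bash
python3 -m inch '[{"dx":0,"dy":0,"dz":0,"wx":0,"wy":0,"wz":0},{"dx":0,"dy":0,"dz":-0.2,"wx":0,"wy":0,"wz":0},{"dx":0,"dy":0,"dz":-0.5,"wx":0,"wy":0,"wz":0},{"dx":0,"dy":0,"dz":-1.3,"wx":0,"wy":0,"wz":0}]' 0.622 20;python3 -m inch '[{"dx":0,"dy":0,"dz":-2,"wx":0,"wy":0,"wz":0},{"dx":0,"dy":0,"dz":-3,"wx":0,"wy":0,"wz":0},{"dx":0,"dy":0,"dz":-3,"wx":0,"wy":0,"wz":0},{"dx":0,"dy":0,"dz":-1.5,"wx":0,"wy":0,"wz":0},{"dx":0,"dy":0,"dz":0,"wx":0,"wy":0,"wz":0}]'
```

```text
t: 19.55
tcp_pos: [0.6841, -0.0419, 0.1012]
tool_rot: [0.421, 0.907, -0.0, -0.001]
force: [-0.0, 0.2, -0.6]
finger_gap: 0.621
gripper_force: 12.5
t: 20.18
tcp_pos: [0.6854, -0.0422, 0.1987]
tool_rot: [0.421, 0.907, 0.0, 0.002]
force: [-0.9, 0.3, -0.5]
finger_gap: 0.622
gripper_force: 12.5
```

Held at 12.5 N. Next I'll carry it over the box, turning the fingers towards the box's length.

```bash
python3 -m inch '[{"dx":1.5,"dy":0.5,"dz":0,"wx":0,"wy":0,"wz":0},{"dx":2.5,"dy":0.8,"dz":0,"wx":0,"wy":0,"wz":0},{"dx":3.5,"dy":1.1,"dz":0,"wx":0,"wy":0,"wz":0},{"dx":3.4,"dy":1.1,"dz":0,"wx":0,"wy":0,"wz":0},{"dx":2,"dy":0.7,"dz":0,"wx":0,"wy":0,"wz":0},{"dx":1,"dy":0.3,"dz":0,"wx":0,"wy":0,"wz":0},{"dx":0,"dy":0,"dz":0,"wx":0,"wy":0,"wz":10},{"dx":0,"dy":0,"dz":0,"wx":0,"wy":0,"wz":10},{"dx":0,"dy":0,"dz":0,"wx":0,"wy":0,"wz":10},{"dx":0,"dy":0,"dz":0,"wx":0,"wy":0,"wz":0}]'
python3 -m inch '[{"dx":0,"dy":0,"dz":2,"wx":0,"wy":0,"wz":0},{"dx":0,"dy":0,"dz":3,"wx":0,"wy":0,"wz":0},{"dx":0,"dy":0,"dz":2.5,"wx":0,"wy":0,"wz":0},{"dx":0,"dy":0,"dz":1.5,"wx":0,"wy":0,"wz":0},{"dx":0,"dy":0,"dz":1,"wx":0,"wy":0,"wz":0},{"dx":0,"dy":0,"dz":0,"wx":0,"wy":0,"wz":0},{"dx":0,"dy":0,"dz":0,"wx":0,"wy":0,"wz":0}]'
```

```text
t: 21.42
tcp_pos: [0.6295, 0.0927, 0.1965]
tool_rot: [0.641, 0.768, -0.0, 0.0]
force: [-0.2, 0.3, -1.1]
finger_gap: 0.626
gripper_force: 12.5
t: 22.3
tcp_pos: [0.6299, 0.0932, 0.0974]
tool_rot: [0.641, 0.767, 0.001, 0.001]
force: [0.2, 0.4, -1.0]
finger_gap: 0.622
gripper_force: 12.5
```

```bash
python3 -m inch '[{"dx":0,"dy":0,"dz":0.5,"wx":0,"wy":0,"wz":0},{"dx":0,"dy":0,"dz":0.45,"wx":0,"wy":0,"wz":0},{"dx":0,"dy":0,"dz":0,"wx":0,"wy":0,"wz":0},{"dx":0,"dy":0,"dz":0,"wx":0,"wy":0,"wz":0}]'
python3 -m inch '[{"dx":0,"dy":0,"dz":0,"wx":0,"wy":0,"wz":0},{"dx":0,"dy":0,"dz":0,"wx":0,"wy":0,"wz":0},{"dx":0,"dy":0,"dz":0,"wx":0,"wy":0,"wz":0}]' 0.65
python3 -m inch '[{"dx":0,"dy":0,"dz":0,"wx":0,"wy":0,"wz":0},{"dx":0,"dy":0,"dz":0,"wx":0,"wy":0,"wz":0},{"dx":0,"dy":0,"dz":0,"wx":0,"wy":0,"wz":0},{"dx":0,"dy":0,"dz":0,"wx":0,"wy":0,"wz":0},{"dx":0,"dy":0,"dz":0,"wx":0,"wy":0,"wz":0}]' 0.8
```

```text
t: 22.8
tcp_pos: [0.6293, 0.0932, 0.0871]
tool_rot: [0.641, 0.767, -0.0, -0.0]
force: [0.2, 0.0, -1.1]
finger_gap: 0.62
gripper_force: 12.5
t: 23.18
tcp_pos: [0.6294, 0.0932, 0.0873]
tool_rot: [0.641, 0.767, 0.0, 0.0]
force: [-0.2, -0.4, -0.2]
finger_gap: 0.651
gripper_force: 0.0
t: 23.8
tcp_pos: [0.6293, 0.0932, 0.0871]
tool_rot: [0.641, 0.767, -0.0, -0.0]
force: [-0.0, -0.6, -0.1]
finger_gap: 0.797
gripper_force: 0.0
```

```bash
python3 -m inch '[{"dx":0,"dy":0,"dz":-0.5,"wx":0,"wy":0,"wz":0},{"dx":0,"dy":0,"dz":-1.5,"wx":0,"wy":0,"wz":0},{"dx":0,"dy":0,"dz":-3,"wx":0,"wy":0,"wz":0},{"dx":0,"dy":0,"dz":-4,"wx":0,"wy":0,"wz":0},{"dx":0,"dy":0,"dz":-4,"wx":0,"wy":0,"wz":0},{"dx":0,"dy":0,"dz":-3,"wx":0,"wy":0,"wz":0},{"dx":-2,"dy":0,"dz":-1,"wx":0,"wy":0,"wz":0},{"dx":-3,"dy":0,"dz":0,"wx":0,"wy":0,"wz":0},{"dx":-2,"dy":0,"dz":0,"wx":0,"wy":0,"wz":0},{"dx":0,"dy":0,"dz":0,"wx":0,"wy":0,"wz":0}]'
python3 - <<'E'
from h import *
for n in ("wrist","scene"): cv2.imwrite(f"pics/{n}6.png",eyes.snapshot(n)[:,:,::-1])
a=[cv2.resize(cv2.imread(f"pics/{n}6.png"),(480,300)) for n in ("wrist","scene")]
cv2.imwrite("pics/end.png",np.vstack(a))
E
```

```text
t: 25.05
tcp_pos: [0.6417, 0.0222, 0.2563]
tool_rot: [0.643, 0.766, -0.0, -0.001]
force: [0.1, -0.8, -0.2]
finger_gap: 0.802
gripper_force: 0.0
```

View pics/end.png

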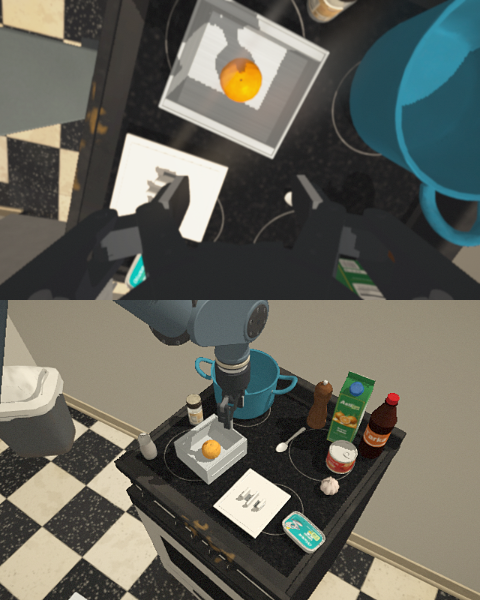

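The mandarin sits inside the box (wrist view, about (240,80)). The cover lies flat beside it, the other things haven't moved, and the arm is clear.

```bash
python3 -c "
from station import workorder; print(workorder.sign_off())"
```

```text
the job is handed in; nothing more can be done
None
```

The job is handed in (no verdict was returned): the mandarin is in the lunch box, the cover lies flat on the bare range top, nothing else was disturbed, and it took about 25 s.

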